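# Queue the rubber moulds by thickness beside the mould press

## Task

Line up the four pink rubber moulds on the rail's metal plates, one to a plate, in order of thickness: the thinnest on the plate next to the mould press with the black knob, then thicker and thicker, with the thickest at the far end by the tub of wax pieces. Each lies flat and centred on its plate, its long side along the rail.

Things in the scene. Friction and masses are not known exactly. Their poses are not given: they have to be found in the camera images.
- mould_a: Loose block of dusty-pink mould rubber, the thinnest and smallest of four: 40 mm along its own x, 56 mm along its own y, 16 mm thick (z). Starts lying flat on the bench, nearer the robot than the rail. Origin: centre of its underside; z up. Dark parting line round its sides and a thin tan rubber band. Firm, does not deform; easily gripped across its 40 mm width.
- mould_b: Loose block of dusty-pink mould rubber, the second thinnest of four: 44 mm along its own x, 62 mm along its own y, 27 mm thick (z). Starts lying flat on the bench, nearer the robot than the rail. Origin: centre of its underside; z up. Dark parting line round its sides and a thin tan rubber band. Firm, does not deform; easily gripped across its 44 mm width.
- mould_c: Loose block of dusty-pink mould rubber, the second thickest of four: 48 mm along its own x, 68 mm along its own y, 39 mm thick (z). Starts lying flat on the bench, nearer the robot than the rail. Origin: centre of its underside; z up. Dark parting line round its sides and a thin tan rubber band. Firm, does not deform; easily gripped across its 48 mm width.
- mould_d: Loose block of dusty-pink mould rubber, the thickest and largest of four: 52 mm along its own x, 74 mm along its own y, 52 mm thick (z). Starts lying flat on the bench, nearer the robot than the rail. Origin: centre of its underside; z up. Dark parting line round its sides and a thin tan rubber band. Firm, does not deform; easily gripped across its 52 mm width.
- plate_1: Fixed bare aluminium plate, 56 mm (x) by 78 mm (y, along the rail), 4 mm thick, on the fixed black rail (10 mm high, 70 mm wide, 350 mm long). One of four alike in a row, 88 mm apart centre to centre: the first, at the rail's own -y end (right-hand end seen from the robot). Origin: centre of its underside, 10 mm above the bench; its flat top is 4 mm above the origin, 14 mm above the bench. z up.
- plate_2: Fixed bare aluminium plate, 56 mm (x) by 78 mm (y, along the rail), 4 mm thick, on the fixed black rail (10 mm high, 70 mm wide, 350 mm long). One of four alike in a row, 88 mm apart centre to centre: the second from the rail's -y end. Origin: centre of its underside, 10 mm above the bench; its flat top is 4 mm above the origin, 14 mm above the bench. z up.
- plate_3: Fixed bare aluminium plate, 56 mm (x) by 78 mm (y, along the rail), 4 mm thick, on the fixed black rail (10 mm high, 70 mm wide, 350 mm long). One of four alike in a row, 88 mm apart centre to centre: the third from the rail's -y end. Origin: centre of its underside, 10 mm above the bench; its flat top is 4 mm above the origin, 14 mm above the bench. z up.
- plate_4: Fixed bare aluminium plate, 56 mm (x) by 78 mm (y, along the rail), 4 mm thick, on the fixed black rail (10 mm high, 70 mm wide, 350 mm long). One of four alike in a row, 88 mm apart centre to centre: the last, at the rail's own +y end (left-hand end seen from the robot). Origin: centre of its underside, 10 mm above the bench; its flat top is 4 mm above the origin, 14 mm above the bench. z up.
- press: Fixed mould press just beyond one end of the rail (either end, it varies): two aluminium plates 85 by 75 mm one above the other on four thin posts, round black knob on top; 86 mm high overall. Its centre is 103 mm from the centre of the nearest plate, in line with the row. Origin: centre of its underside, on the bench.
- tub: Fixed open white tub of green wax pieces, 85 by 75 mm, 40 mm high, just beyond the rail's other end from the press; 103 mm from the nearest plate's centre. Origin: centre of its underside, on the bench.

How it is judged:
At the end, for the whole second after the job is handed in: Counted from the press the moulds lie thinnest to thickest, one per plate: centre within 13 mm of the plate's, flat (underside within 3 mm of the plate's top, tilt under 0.1 rad), long side within 0.26 rad of the plate's long side either way round, released and at rest (((horizontal distance between press and plate_1 below 0.18 m and horizontal distance between mould_a and plate_1 below 0.013 m and z of mould_a in the frame of plate_1 between 0.001 and 0.008 m and angle between the y axis of mould_a and the y axis of plate_1, either way round below 0.26 rad and horizontal distance between mould_b and plate_2 below 0.013 m and z of mould_b in the frame of plate_2 between 0.001 and 0.008 m and angle between the y axis of mould_b and the y axis of plate_2, either way round below 0.26 rad and horizontal distance between mould_c and plate_3 below 0.013 m and z of mould_c in the frame of plate_3 between 0.001 and 0.008 m and angle between the y axis of mould_c and the y axis of plate_3, either way round below 0.26 rad and horizontal distance between mould_d and plate_4 below 0.013 m and z of mould_d in the frame of plate_4 between 0.001 and 0.008 m and angle between the y axis of mould_d and the y axis of plate_4, either way round below 0.26 rad) or (horizontal distance between press and plate_4 below 0.18 m and horizontal distance between mould_a and plate_4 below 0.013 m and z of mould_a in the frame of plate_4 between 0.001 and 0.008 m and angle between the y axis of mould_a and the y axis of plate_4, either way round below 0.26 rad and horizontal distance between mould_b and plate_3 below 0.013 m and z of mould_b in the frame of plate_3 between 0.001 and 0.008 m and angle between the y axis of mould_b and the y axis of plate_3, either way round below 0.26 rad and horizontal distance between mould_c and plate_2 below 0.013 m and z of mould_c in the frame of plate_2 between 0.001 and 0.008 m and angle between the y axis of mould_c and the y axis of plate_2, either way round below 0.26 rad and horizontal distance between mould_d and plate_1 below 0.013 m and z of mould_d in the frame of plate_1 between 0.001 and 0.008 m and angle between the y axis of mould_d and the y axis of plate_1, either way round below 0.26 rad)) and angle between each of mould_a, mould_b, mould_c, mould_d's own z axis and vertical below 0.1 rad and linear speed of each of mould_a, mould_b, mould_c, mould_d below 0.02 m/s and angular speed of each of mould_a, mould_b, mould_c, mould_d below 0.15 rad/s); the robot touches nothing.
It also fails if it takes over 112 s, if anything falls off the work surface, if the arm or the gripper's body presses on something with over 40 N, if the wrist force passes 120 N, or if a joint passes its speed limit or range.

## Robot

A 6-joint arm with a two-finger parallel gripper is mounted at the origin on the work surface. World frame = base frame: x ahead of the robot, y to its left, z up, the work surface at z = 0. Lengths are in m, angles in rad, forces in N, time in s.
With the tool pointing down it reaches from about 0.375 to 0.9 m from the base axis. Payload 3.1 kg.
Tool frame: the origin (TCP) lies between the finger pads; the fingertips stand robot.finger_overhang ahead of it and the grasp point (between the pads) lies 3 mm ahead of it (robot.finger_overhang is the distance from the TCP to the fingertips, in m); z points along the fingers, y is the line along which they close (so a half turn about z gives the same grasp; the last joint's range is limited). The gripper opens to 87 mm and grips with 3 to 60 N. Pads are 19 mm wide; open, the fingers measure 117 mm over their backs; the gripper's body (75 mm by 190 mm) begins 51 mm behind the grasp point.
Start: joints at [-1.369, 0.527, 1.433, -0, 1.181, -0.178], TCP at [0.232, -0.58, 0.245] pointing down, gripper open.
Joint ranges: [-3.08, 3.08], [-0.75, 2.2], [0.22, 2.44], [-1.43, 4.57], [0, 2.65], [-2.85, 2.85]. Speed limits (rad/s): [2.79, 2.79, 3.14, 3.14, 3.14, 3.14].

## Interface

Orientations are given as a unit quaternion [x, y, z, w].
In Python, from rig import get_obs, vision, hand_in, nets, robot gives the robot as it stands.
- The arm moves only by the tool apply_moves, never from a script. Its argument "series" is a list of rows, each an object with "offset": the shift along the world's x, y, z in cm, a list of three; "rot": the turn, a rotation vector about the world's x, y, z in degrees, a list of three. A call has 1 to 20 rows; each row is the pose to reach, as a shift and turn from the pose commanded when the call began; what a row does not reach only later rows make up. A row lasts 1/10 s, in which the tool goes at most 50 mm and 8.59 degrees, less where a joint would pass 70% of its speed; a pose out of reach is approached as far as the arm can. A call with a gripper value outside its range is refused whole. "hand" is the opening, from 0 (shut) to 1 (fully open), set as the call begins (left out, the last holds). The fingers move at their own pace and stop on an object; "newtons" is the grip in N (left out, the last holds). Time passes only in rows, so rows that repeat a pose let the fingers close. It gives the time, the measured TCP pose, the force, the opening and the grip force at its end, in the units of the state.
- get_obs(): the state, without advancing time (a new reading comes with each control period).
- vision.camera(name): name is "scene" or "top" or "wrist"; returns the picture (400x640x3 uint8, red, green, blue); there is no depth.
- vision.calibration(name): a dict with "K" (3x3 intrinsics, pixels), "R" (3x3) and "t" (3): a world point X has camera coordinates R X + t. Camera axes: x right, y down, z forward; pixel columns grow to the right and rows downward; lengths in m; the calibration is good to about 2 mm. The wrist camera is an equidistant fisheye: a pixel r from the principal point sees the ray r / f radians off the axis. A picture is of the moment at which its call begins: read the wrist's pose just before it. calibration takes no time and is no camera call; for the wrist camera it gives the pose at the moment of the call.
- hand_in(): hands the job in; it is judged then, once.
Trained networks look in the newest picture that a camera, given by its name, has taken for a name from the list of things; names that differ only in an ending like _2 or _b are one class to them, and where a whole thing is asked for, a point or a joint stands for the part that bears it (a point fixed in the world has none). Each returns a list of dicts, best first, with "conf" (0 to 1); they miss things now and then, are a little off and sometimes report something else, mostly with a low value. They report only what shows in the picture. A call takes as long as a camera call.
- nets.search_frame(camera, query): "centre" ([x, y, z] in m, in world coordinates, good to about 4 mm: the middle of the surface that is visible of it).
- nets.spot_point(camera, query): "centre" ([x, y, z] in m, in world coordinates, good to about 4 mm: a listed point, or the origin of a listed thing).
The state is a dict: "time": time; "q": joint angles; "joint_velocities": joint speeds; "joint_torque": joint torques, N m; "position": TCP position; "tool_rot": TCP orientation; "ft_force": force on the tool from outside, world axes, zero at the start; "moment": the same for the moment, N m; "grip_width": finger opening in m; "grip_force": force on a finger pad.
Only numpy, scipy, OpenCV 4.12 (cv2) and the standard library are available. Lean on these libraries where they do the work, as an engineer would, in place of code of your own. Each camera call takes 0.05 s, during which the arm holds its last target. There are 200 camera calls.

## Working session

There is one attempt and no reset: what is moved stays moved. The work goes in short steps, Python scripts to look and compute and a tool call to move; the robot and the scene stay as the last step left them, time stands still between calls to the robot, and variables do not carry over. Pictures are saved under pics/ and viewed, at most 14 in all, crops included, and the job is handed in when it is done.

Besides the shell and the picture viewer there is one more tool, called as name([rows], argument=value, ...), one row to a line, values as JSON. apply_moves: Moves the arm, as the interface text tells. Its arguments: {"type":"object","properties":{"series":{"type":"array"},"hand":{"type":"number"},"newtons":{"type":"number"}},"required":["series"]}

```bash
mkdir -p pics; python3 - <<'E'
from rig import get_obs, vision, nets, robot
import cv2
for c in("top","scene"):
    im=vision.camera(c); cv2.imwrite(f"pics/{c}0.png",im[:,:,::-1])
    for q in("mould_a","plate_1","press","tub"):
        for n in("search_frame","spot_point"):
            print(c,q,n,[([round(float(v),3) for v in d["centre"]],round(float(d["conf"]),2)) for d in getattr(nets,n)(c,q)])
o=get_obs();print(o["time"],o["position"],o["tool_rot"],o["grip_width"],robot.finger_overhang)
E
```

```text
top mould_a search_frame [([0.441, 0.076, 0.016], 0.96), ([0.438, -0.226, 0.057], 0.95), ([0.452, -0.078, 0.042], 0.8), ([0.629, -0.094, 0.015], 0.6), ([0.427, 0.213, 0.025], 0.57)]
top mould_a spot_point [([0.437, -0.233, 0.002], 0.78), ([0.451, -0.079, 0.002], 0.77), ([0.426, 0.216, 0.0], 0.71), ([0.439, 0.079, 0.002], 0.69)]
top plate_1 search_frame [([0.631, 0.077, 0.017], 0.9), ([0.63, -0.096, 0.014], 0.76), ([0.631, -0.008, 0.009], 0.69), ([0.639, 0.161, 0.012], 0.65), ([0.45, -0.076, 0.038], 0.37), ([0.439, 0.075, 0.018], 0.15)]
top plate_1 spot_point [([0.63, -0.095, 0.012], 0.82), ([0.636, 0.161, 0.01], 0.82), ([0.63, -0.012, 0.009], 0.62), ([0.633, 0.08, 0.011], 0.57), ([0.44, 0.076, -0.0], 0.32)]
top press search_frame [([0.614, -0.197, 0.059], 0.56)]
top press spot_point [([0.621, -0.201, -0.001], 0.84)]
top tub search_frame [([0.643, 0.27, 0.015], 0.73), ([0.629, 0.077, 0.014], 0.17)]
top tub spot_point [([0.643, 0.271, -0.004], 0.67)]
scene mould_a search_frame [([0.447, -0.217, 0.048], 0.93), ([0.434, 0.218, 0.026], 0.82), ([0.442, 0.081, 0.016], 0.64), ([0.459, -0.073
[... 211 characters left out ...]
0.013], 0.97), ([0.628, -0.096, 0.014], 0.91), ([0.638, 0.166, 0.012], 0.69), ([0.637, 0.076, 0.018], 0.59)]
scene plate_1 spot_point [([0.632, -0.007, 0.007], 0.88), ([0.633, 0.079, 0.008], 0.75), ([0.625, -0.096, 0.011], 0.59), ([0.636, 0.167, 0.008], 0.59), ([0.638, 0.271, 0.001], 0.38)]
scene press search_frame [([0.633, -0.189, 0.06], 0.84)]
scene press spot_point [([0.623, -0.204, 0.0], 0.8), ([0.445, -0.08, -0.001], 0.71)]
scene tub search_frame [([0.639, 0.165, 0.014], 0.62), ([0.638, 0.269, 0.019], 0.56)]
scene tub spot_point [([0.64, 0.272, -0.0], 0.57)]
0.9 [ 0.23232621 -0.58019036  0.24458362] [9.81925894e-01 1.89265789e-01 1.28912348e-05 2.26440589e-05] 0.08719357952957739 0.022
```

View pics/top0.png

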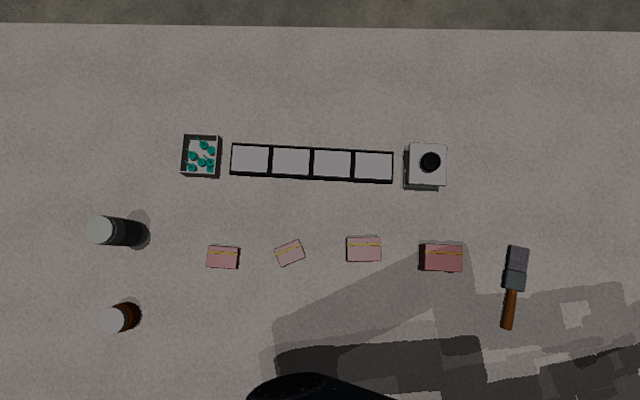

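```bash
python3 - <<'E'
from rig import vision
for c in("top","scene"):
    k=vision.calibration(c);print(k["K"].round(1).tolist(),k["R"].round(4).tolist(),k["t"].round(4).tolist())
E
```

```text
[[403.9, 0.0, 312.1], [0.0, 403.9, 199.8], [0.0, 0.0, 1.0]] [[0.0214, -0.9997, -0.0104], [-0.9913, -0.0199, -0.1299], [0.1296, 0.013, -0.9915]] [0.0167, 0.5476, 0.7927]
[[514.3, 0.0, 317.7], [0.0, 514.3, 196.6], [0.0, 0.0, 1.0]] [[-0.6774, 0.7354, -0.0178], [0.5844, 0.5234, -0.62], [-0.4467, -0.4304, -0.7844]] [0.3753, -0.3126, 1.491]
```

```bash
cat > fit.py <<'E'
import numpy as np, cv2
from rig import vision
from scipy.optimize import minimize
S=8
DIM=dict(a=(.040,.056,.016),b=(.044,.062,.027),c=(.048,.068,.039),d=(.052,.074,.052))
def proj(k,X):
    c=X@k["R"].T+k["t"]; p=c@k["K"].T; return p[:,:2]/p[:,2:]
def fit(cam,im,dim,x,y,yaw,z0=0.,z=0.):
    k=vision.calibration(cam)
    hsv=cv2.cvtColor(im,cv2.COLOR_RGB2LAB).astype(int)
    m=((hsv[:,:,1]>136)).astype(np.uint8)
    def box(p):
        c,s=np.cos(p[2]),np.sin(p[2])
        P=np.array([[i*dim[0]/2,j*dim[1]/2,l*dim[2]] for i in(-1,1) for j in(-1,1) for l in(0,1)])
        P[:,:2]=P[:,:2]@np.array([[c,s],[-s,c]])+p[:2]; P[:,2]+=z0
        return P
    u,v=proj(k,np.array([[x,y,.02]]))[0].astype(int); r=45
    M=cv2.resize(m[v-r:v+r,u-r:u+r]*1.0,None,fx=S,fy=S,interpolation=cv2.INTER_LINEAR)
    M=(M>.5).astype(np.uint8)
    n,lab,st,_=cv2.connectedComponentsWithStats(M)
    # component nearest centre
    d=[np.min(np.hypot(*(np.argwhere(lab==i)-r*S).T)) if st[i,4]>3000 else 1e9 for i in range(1,n)]
    M=(lab==1+int(np.argmin(d))).astype(np.uint8); M=cv2.morphologyEx(M,cv2.MORPH_CLOSE,np.ones((41,41),np.uint8))
    def cost(p):
        q=((proj(k,box(p))-[u-r,v-r]+.5)*S)
        h=cv2.convexHull(q.astype(np.float32)).round().astype(np.int32)
        I=np.zeros_like(M); cv2.fillConvexPoly(I,h,1)
        return 1-(I&M).sum()/(I|M).sum()
    best=min((minimize(cost,[x,y,w],method="Nelder-Mead",options=dict(initial_simplex=[[x,y,w],[x+.01,y,w],[x,y+.01,w],[x,y,w+.2]],xatol=1e-4,fatol=1e-4)) for w in np.atleast_1d(yaw)),key=lambda r:r.fun)
    return best.x,best.fun
E
python3 - <<'E'
from fit import *
for cam in("top","scene"):
    im=vision.camera(cam)
    for n,x,y in(("a",.439,.077),("b",.427,.214),("c",.449,-.079),("d",.436,-.231)):
        p,f=fit(cam,im,DIM[n],x,y,[-.4,0,.4]); print(cam,n,p.round(4),"deg",round(np.degrees(p[2]),1),"1-iou",round(f,3))
p=np.array([[.63,-.095],[.63,-.010],[.633,.078],[.637,.164]])
P=np.array([[.631,.077],[.63,-.096],[.631,-.008],[.639,.161],[.63,-.095],[.636,.161],[.63,-.012],[.633,.08],[.632,-.008],[.628,-.096],[.638,.166],[.637,.076],[.632,-.007],[.633,.079],[.625,-.096],[.636,.167]])
c=P.mean(0);d=np.polyfit(P[:,1],P[:,0],1);print(c,d)
k=vision.calibration("top")
# plate corners from top image, bright quads
im=vision.camera("top");g=cv2.cvtColor(im,cv2.COLOR_RGB2GRAY)[135:195,225:400]
G=cv2.resize(g,None,fx=8,fy=8,interpolation=cv2.INTER_CUBIC);_,B=cv2.threshold(G,0,255,cv2.THRESH_OTSU)
cs,_=cv2.findContours(B,cv2.RETR_LIST,cv2.CHAIN_APPROX_NONE)
A=k["K"]@k["R"];b=k["K"]@k["t"]
def back(u,v,z):
    h=lambda r,w:A[r]-w*A[2]
    M=np.array([h(0,u),h(1,v)]);q=np.array([u*b[2]-b[0],v*b[2]-b[1]]);return np.linalg.solve(M[:,:2],q-M[:,2]*z)
for c in cs:
    if 30000<cv2.contourArea(c)<120000:
        Q=cv2.boxPoints(cv2.minAreaRect(c));W=np.array([back(225+(u+.5)/8-.5,135+(v+.5)/8-.5,.014) for u,v in Q])
        print("plate",W.mean(0).round(4),[round(float(np.linalg.norm(W[i]-W[i-1])),3) for i in(1,2)])
E
```

```text
top a [0.4333 0.0748 0.577 ] deg 33.1 1-iou 0.741
top b [0.4226 0.2127 0.0675] deg 3.9 1-iou 0.426
top c [ 0.446  -0.0774  0.0284] deg 1.6 1-iou 0.459
top d [ 0.4334 -0.2334 -0.0531] deg -3.0 1-iou 0.447
scene a [0.4198 0.0658 0.5595] deg 32.1 1-iou 0.574
scene b [0.4039 0.206  0.4389] deg 25.1 1-iou 0.605
scene c [ 0.4495 -0.0911 -0.7185] deg -41.2 1-iou 0.84
scene d [ 0.4526 -0.2318 -0.7001] deg -40.1 1-iou 0.855
[0.6325625 0.0343125] [0.03376865 0.63140381]
plate [ 0.6261 -0.0995] [0.057, 0.08]
plate [ 0.6296 -0.0115] [0.057, 0.079]
plate [0.633  0.0763] [0.057, 0.08]
plate [0.6364 0.1641] [0.057, 0.079]
```

```bash
python3 - <<'E'
import cv2
im=cv2.imread("pics/top0.png");L=cv2.cvtColor(im,cv2.COLOR_BGR2LAB)
for u in(222,289,363,441):
    v={222:257,289:252,363:249,441:257}[u]
    print(u,[L[r,u].tolist() for r in range(v-18,v+20,2)])
cv2.imwrite("pics/crop.png",cv2.resize(im[225:285,195:475],(800,172),interpolation=cv2.INTER_NEAREST))
E
```

```text
222 [[126, 130, 131], [133, 129, 132], [131, 129, 131], [119, 128, 132], [110, 139, 132], [120, 141, 132], [86, 136, 139], [128, 126, 167], [118, 141, 130], [119, 141, 132], [119, 141, 132], [119, 140, 133], [119, 140, 133], [120, 140, 133], [109, 143, 133], [133, 129, 131], [137, 130, 131], [132, 130, 132], [134, 130, 132]]
289 [[130, 130, 131], [128, 130, 130], [132, 130, 132], [133, 130, 131], [104, 132, 131], [124, 139, 131], [127, 138, 128], [122, 123, 161], [127, 130, 147], [127, 136, 130], [126, 136, 130], [126, 136, 131], [126, 136, 130], [126, 136, 131], [133, 135, 131], [116, 131, 131], [129, 130, 130], [134, 130, 131], [133, 130, 131]]
363 [[126, 130, 131], [135, 130, 131], [118, 129, 131], [93, 142, 134], [125, 137, 131], [122, 139, 131], [128, 127, 153], [123, 130, 153], [124, 138, 129], [123, 138, 131], [125, 137, 131], [123, 137, 131], [125, 138, 130], [124, 137, 131], [128, 137, 130], [64, 134, 132], [137, 129, 131], [133, 130, 132], [134, 130, 131]]
441 [[128, 130, 131], [115, 130, 131], [113, 129, 130], [106, 143, 133], [100, 145, 135], [96, 145, 133], [101, 136, 152], [75, 133, 152], [98, 145, 134], [98, 145, 134], [97, 144, 135], [98, 145, 135], [97, 145, 135], [97, 145, 134], [97, 145, 134], [102, 146, 134], [105, 131, 131], [113, 129, 131], [112, 129, 131]]
```

View pics/scene0.png

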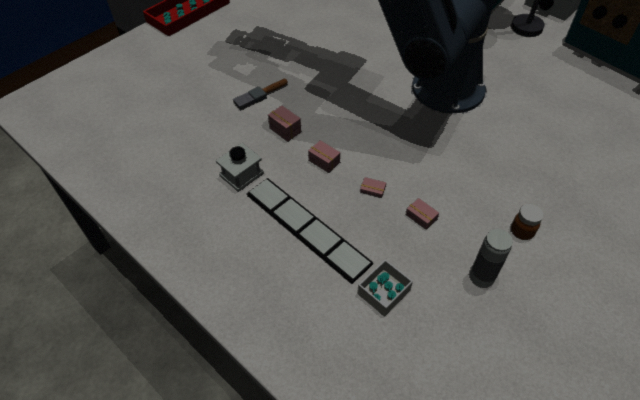

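```bash
sed -i 's/m=((hsv.*/m=((hsv[:,:,1]>=134)|(hsv[:,:,2]>=140)).astype(np.uint8)/' fit.py
python3 - <<'E'
from fit import *
for cam in("top","scene"):
    im=vision.camera(cam)
    for n,x,y in(("a",.439,.077),("b",.427,.214),("c",.449,-.079),("d",.436,-.231)):
        p,f=fit(cam,im,DIM[n],x,y,[-.4,0,.4]); print(cam,n,p.round(4),"deg",round(np.degrees(p[2]),1),"1-iou",round(f,3))
E
```

```text
top a [0.4382 0.0734 0.4173] deg 23.9 1-iou 0.041
top b [ 0.4277  0.2118 -0.0503] deg -2.9 1-iou 0.078
top c [ 0.4497 -0.0779  0.051 ] deg 2.9 1-iou 0.048
top d [ 0.4358 -0.2351 -0.0335] deg -1.9 1-iou 0.14
scene a [0.4342 0.0726 0.4447] deg 25.5 1-iou 0.171
scene b [0.423  0.2099 0.0091] deg 0.5 1-iou 0.219
scene c [ 0.4414 -0.0839 -0.1843] deg -10.6 1-iou 0.232
scene d [ 0.42   -0.2453 -0.3374] deg -19.3 1-iou 0.414
```

apply_moves([
  {"offset": [5,5,0],"rot": [0,0,8]},
  {"offset": [7,9,0],"rot": [0,0,16]},
  {"offset": [10,13,-1],"rot": [0,0,24]},
  {"offset": [12,17,-2],"rot": [0,0,32]},
  {"offset": [14,21,-3],"rot": [0,0,40]},
  {"offset": [16,25,-4],"rot": [0,0,48]},
  {"offset": [18,29,-5],"rot": [0,0,56]},
  {"offset": [19.5,32,-6],"rot": [0,0,62]},
  {"offset": [20.4,34.7,-8.5],"rot": [0,0,66.2]},
  {"offset": [20.4,34.7,-8.5],"rot": [0,0,66.2]},
  {"offset": [20.4,34.7,-8.5],"rot": [0,0,66.2]},
  {"offset": [20.4,34.7,-8.5],"rot": [0,0,66.2]},
], hand=1, newtons=25)

```text
time: 2.35
position: [0.437, -0.2348, 0.1603]
tool_rot: [0.72, 0.694, -0.0, 0.001]
ft_force: [-1.0, -0.5, 0.2]
grip_width: 0.0867
grip_force: 0.0
```

```bash
python3 - <<'E'
from rig import *
import cv2
im=vision.camera("wrist"); cv2.imwrite("pics/w1.png",im[:,:,::-1])
for n in("search_frame","spot_point"): print([(d["centre"],d["conf"]) for d in getattr(nets,n)("wrist","mould_d")])
print(get_obs()["position"])
E
```

```text
[([0.4505, -0.0852, 0.0402], 0.97), ([0.4355, -0.2276, 0.0516], 0.79), ([0.6228, -0.098, 0.0116], 0.63)]
[([0.4532, -0.0737, -0.0005], 0.86), ([0.4355, -0.2312, -0.0009], 0.71)]
[ 0.43657918 -0.23482611  0.1603303 ]
```

View pics/w1.png

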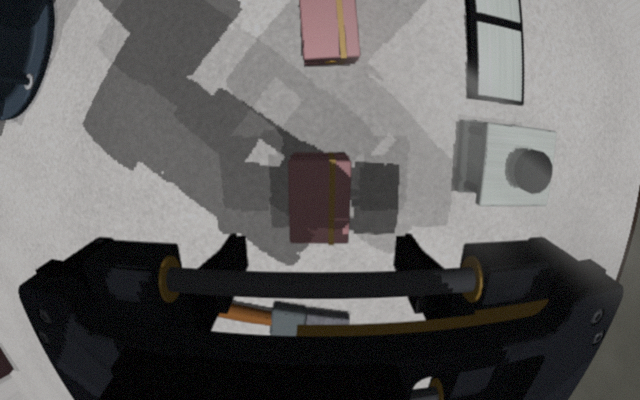

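apply_moves([
  {"offset": [0,0.2,-4],"rot": [0,0,0]},
  {"offset": [0,0.2,-7],"rot": [0,0,0]},
  {"offset": [0,0.2,-9],"rot": [0,0,0]},
  {"offset": [0,0.2,-10.5],"rot": [0,0,0]},
  {"offset": [0,0.2,-11.7],"rot": [0,0,0]},
  {"offset": [0,0.2,-12.5],"rot": [0,0,0]},
  {"offset": [0,0.2,-12.8],"rot": [0,0,0]},
  {"offset": [0,0.2,-12.8],"rot": [0,0,0]},
  {"offset": [0,0.2,-12.8],"rot": [0,0,0]},
])

```text
time: 3.4
position: [0.4366, -0.2315, 0.0321]
tool_rot: [0.719, 0.695, 0.0, 0.001]
ft_force: [-0.3, 0.1, -0.5]
grip_width: 0.0872
grip_force: 0.0
```

apply_moves([
  {"offset": [0,0,0],"rot": [0,0,0]},
  {"offset": [0,0,0],"rot": [0,0,0]},
  {"offset": [0,0,0],"rot": [0,0,0]},
  {"offset": [0,0,0],"rot": [0,0,0]},
  {"offset": [0,0,0],"rot": [0,0,0]},
  {"offset": [0,0,0],"rot": [0,0,0]},
  {"offset": [0,0,0],"rot": [0,0,0]},
  {"offset": [0,0,0],"rot": [0,0,0]},
], hand=0)

```text
time: 4.2
position: [0.4363, -0.2312, 0.0316]
tool_rot: [0.719, 0.695, 0.0, -0.0]
ft_force: [0.4, -0.6, 1.3]
grip_width: 0.0521
grip_force: 25.0
```

apply_moves([
  {"offset": [0,0,1],"rot": [0,0,0]},
  {"offset": [0,0,4],"rot": [0,0,0]},
  {"offset": [0,0,8],"rot": [0,0,0]},
  {"offset": [0,0,12],"rot": [0,0,0]},
  {"offset": [1,2,13],"rot": [0,0,0]},
  {"offset": [2.5,5,13],"rot": [0,0,0]},
  {"offset": [4.5,9,13],"rot": [0,0,0]},
  {"offset": [6.5,13,13],"rot": [0,0,0]},
  {"offset": [8.5,17,13],"rot": [0,0,0]},
  {"offset": [10.5,21,13],"rot": [0,0,0]},
  {"offset": [12.5,25,13],"rot": [0,0,0]},
  {"offset": [14.5,29,13],"rot": [0,0,0]},
  {"offset": [16.5,33,13],"rot": [0,0,0]},
  {"offset": [18.5,36.5,13],"rot": [0,0,0]},
  {"offset": [19.5,38.7,13],"rot": [0,0,0]},
  {"offset": [20,39.6,12],"rot": [0,0,0]},
  {"offset": [20,39.6,9],"rot": [0,0,0]},
  {"offset": [20,39.6,6],"rot": [0,0,0]},
  {"offset": [20,39.6,6],"rot": [0,0,0]},
  {"offset": [20,39.6,6],"rot": [0,0,0]},
])

```text
time: 6.2
position: [0.6352, 0.1639, 0.0907]
tool_rot: [0.72, 0.694, -0.001, -0.001]
ft_force: [0.2, 0.1, -1.8]
grip_width: 0.052
grip_force: 25.0
```

```bash
python3 - <<'E'
from rig import *
import cv2
im=vision.camera("wrist"); cv2.imwrite("pics/w2.png",im[:,:,::-1])
for q in("mould_d","plate_1"): print([([round(float(v),4) for v in d["centre"]],round(d["conf"],2)) for d in nets.spot_point("wrist",q)])
o=get_obs();print(o["position"],o["grip_width"])
E
```

```text
[([0.4303, 0.2116, 0.0026], 0.87), ([0.6352, 0.1651, 0.057], 0.84), ([0.4393, 0.0766, -0.0017], 0.51)]
[]
[0.63751952 0.16439724 0.09331754] 0.051918204007240586
```

View pics/w2.png

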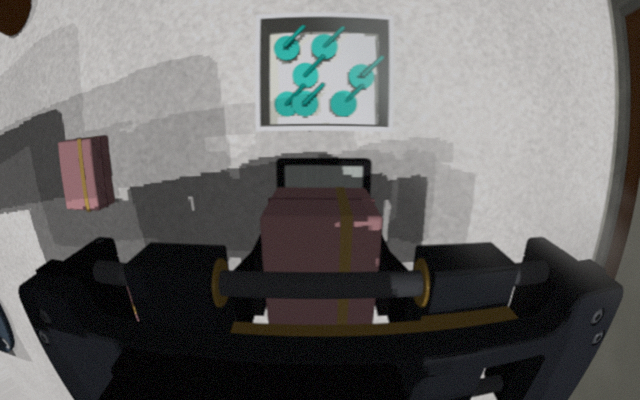

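apply_moves([
  {"offset": [0,0,-2],"rot": [0,0,0]},
  {"offset": [0,0,-3],"rot": [0,0,0]},
  {"offset": [0,0,-3.7],"rot": [0,0,0]},
  {"offset": [0,0,-4.1],"rot": [0,0,0]},
  {"offset": [0,0,-4.4],"rot": [0,0,0]},
  {"offset": [0,0,-4.5],"rot": [0,0,0]},
  {"offset": [0,0,-4.5],"rot": [0,0,0]},
  {"offset": [0,0,-4.5],"rot": [0,0,0]},
])

```text
time: 7.15
position: [0.6366, 0.1649, 0.0469]
tool_rot: [0.719, 0.695, 0.0, 0.0]
ft_force: [0.1, -0.1, -1.7]
grip_width: 0.0517
grip_force: 25.0
```

apply_moves([
  {"offset": [0,0,0],"rot": [0,0,0]},
  {"offset": [0,0,0],"rot": [0,0,0]},
  {"offset": [0,0,0],"rot": [0,0,0]},
  {"offset": [0,0,0],"rot": [0,0,0]},
  {"offset": [0,0,0],"rot": [0,0,0]},
  {"offset": [0,0,2],"rot": [0,0,0]},
  {"offset": [0,0,5],"rot": [0,0,0]},
  {"offset": [0,0,9],"rot": [0,0,0]},
  {"offset": [0,0,12],"rot": [0,0,0]},
  {"offset": [0,0,12],"rot": [0,0,0]},
  {"offset": [0,0,12],"rot": [0,0,0]},
], hand=1)

```text
time: 8.25
position: [0.6364, 0.1648, 0.1673]
tool_rot: [0.719, 0.695, 0.001, 0.0]
ft_force: [0.5, -0.5, -0.5]
grip_width: 0.087
grip_force: 0.0
```

apply_moves([
  {"offset": [-1.5,-2,0],"rot": [0,0,0]},
  {"offset": [-4,-5,0],"rot": [0,0,1]},
  {"offset": [-6.5,-8.5,0],"rot": [0,0,2]},
  {"offset": [-9.5,-12,0],"rot": [0,0,3]},
  {"offset": [-12.5,-16,0],"rot": [0,0,4]},
  {"offset": [-15.5,-20,0],"rot": [0,0,5]},
  {"offset": [-17.7,-23,0],"rot": [0,0,5]},
  {"offset": [-18.7,-24.3,-2],"rot": [0,0,5]},
  {"offset": [-18.7,-24.3,-5],"rot": [0,0,5]},
  {"offset": [-18.7,-24.3,-8],"rot": [0,0,5]},
  {"offset": [-18.7,-24.3,-10.5],"rot": [0,0,5]},
  {"offset": [-18.7,-24.3,-12.2],"rot": [0,0,5]},
  {"offset": [-18.7,-24.3,-13.3],"rot": [0,0,5]},
  {"offset": [-18.7,-24.3,-13.8],"rot": [0,0,5]},
  {"offset": [-18.7,-24.3,-13.8],"rot": [0,0,5]},
  {"offset": [-18.7,-24.3,-13.8],"rot": [0,0,5]},
])

```text
time: 9.85
position: [0.4495, -0.0782, 0.0289]
tool_rot: [0.688, 0.726, 0.0, 0.0]
ft_force: [0.8, -0.5, -0.1]
grip_width: 0.0873
grip_force: 0.0
```

apply_moves([
  {"offset": [0,0,0],"rot": [0,0,0]},
  {"offset": [0,0,0],"rot": [0,0,0]},
  {"offset": [0,0,0],"rot": [0,0,0]},
  {"offset": [0,0,0],"rot": [0,0,0]},
  {"offset": [0,0,0],"rot": [0,0,0]},
  {"offset": [0,0,0],"rot": [0,0,0]},
  {"offset": [0,0,0],"rot": [0,0,0]},
  {"offset": [0,0,0],"rot": [0,0,0]},
], hand=0)

```text
time: 10.65
position: [0.4494, -0.0782, 0.0286]
tool_rot: [0.688, 0.725, 0.0, 0.0]
ft_force: [0.3, 0.8, 2.1]
grip_width: 0.048
grip_force: 24.9
```

apply_moves([
  {"offset": [0,0,1],"rot": [0,0,0]},
  {"offset": [0,0,4],"rot": [0,0,0]},
  {"offset": [0,0,8],"rot": [0,0,0]},
  {"offset": [1,1,11],"rot": [0,0,0]},
  {"offset": [3.5,3,12],"rot": [0,0,-1]},
  {"offset": [6.5,5.5,12],"rot": [0,0,-2]},
  {"offset": [9.5,8,12],"rot": [0,0,-3]},
  {"offset": [12.5,10.5,12],"rot": [0,0,-4]},
  {"offset": [15.5,13,12],"rot": [0,0,-5]},
  {"offset": [17.5,14.8,12],"rot": [0,0,-5]},
  {"offset": [18.4,15.6,11],"rot": [0,0,-5]},
  {"offset": [18.4,15.6,8.5],"rot": [0,0,-5]},
  {"offset": [18.4,15.6,6],"rot": [0,0,-5]},
  {"offset": [18.4,15.6,4],"rot": [0,0,-5]},
  {"offset": [18.4,15.6,2.8],"rot": [0,0,-5]},
  {"offset": [18.4,15.6,2],"rot": [0,0,-5]},
  {"offset": [18.4,15.6,1.6],"rot": [0,0,-5]},
  {"offset": [18.4,15.6,1.5],"rot": [0,0,-5]},
  {"offset": [18.4,15.6,1.5],"rot": [0,0,-5]},
  {"offset": [18.4,15.6,1.5],"rot": [0,0,-5]},
])

```text
time: 12.65
position: [0.6339, 0.0778, 0.0445]
tool_rot: [0.719, 0.695, 0.001, 0.001]
ft_force: [0.7, -0.9, -1.3]
grip_width: 0.0481
grip_force: 24.9
```

apply_moves([
  {"offset": [0,0,0],"rot": [0,0,0]},
  {"offset": [0,0,0],"rot": [0,0,0]},
  {"offset": [0,0,0],"rot": [0,0,0]},
  {"offset": [0,0,0],"rot": [0,0,0]},
  {"offset": [0,0,0],"rot": [0,0,0]},
  {"offset": [0,0,2],"rot": [0,0,0]},
  {"offset": [0,0,5],"rot": [0,0,0]},
  {"offset": [0,0,9],"rot": [0,0,0]},
  {"offset": [0,0,12],"rot": [0,0,0]},
  {"offset": [0,0,12],"rot": [0,0,0]},
  {"offset": [0,0,12],"rot": [0,0,0]},
], hand=1)

```text
time: 13.75
position: [0.6334, 0.0778, 0.1642]
tool_rot: [0.719, 0.695, 0.0, 0.0]
ft_force: [0.2, -0.0, 0.4]
grip_width: 0.0871
grip_force: 0.0
```

apply_moves([
  {"offset": [-1.5,1,0],"rot": [0,0,0]},
  {"offset": [-4.5,3,0],"rot": [0,0,0]},
  {"offset": [-8,5.2,0],"rot": [0,0,0]},
  {"offset": [-11.5,7.5,0],"rot": [0,0,0]},
  {"offset": [-15,9.8,0],"rot": [0,0,0]},
  {"offset": [-18.5,12,0],"rot": [0,0,0]},
  {"offset": [-20,13,0],"rot": [0,0,-1]},
  {"offset": [-20.6,13.5,-2],"rot": [0,0,-1]},
  {"offset": [-20.6,13.5,-5],"rot": [0,0,-1]},
  {"offset": [-20.6,13.5,-8],"rot": [0,0,-1]},
  {"offset": [-20.6,13.5,-10.5],"rot": [0,0,-1]},
  {"offset": [-20.6,13.5,-12.2],"rot": [0,0,-1]},
  {"offset": [-20.6,13.5,-13.3],"rot": [0,0,-1]},
  {"offset": [-20.6,13.5,-13.7],"rot": [0,0,-1]},
  {"offset": [-20.6,13.5,-13.7],"rot": [0,0,-1]},
  {"offset": [-20.6,13.5,-13.7],"rot": [0,0,-1]},
])

```text
time: 15.35
position: [0.4275, 0.2129, 0.0269]
tool_rot: [0.725, 0.688, 0.0, 0.0]
ft_force: [0.9, -0.7, 0.6]
grip_width: 0.0869
grip_force: 0.0
```

apply_moves([
  {"offset": [0,0,0],"rot": [0,0,0]},
  {"offset": [0,0,0],"rot": [0,0,0]},
  {"offset": [0,0,0],"rot": [0,0,0]},
  {"offset": [0,0,0],"rot": [0,0,0]},
  {"offset": [0,0,0],"rot": [0,0,0]},
  {"offset": [0,0,0],"rot": [0,0,0]},
  {"offset": [0,0,0],"rot": [0,0,0]},
  {"offset": [0,0,0],"rot": [0,0,0]},
], hand=0)

```text
time: 16.15
position: [0.4273, 0.2128, 0.0266]
tool_rot: [0.725, 0.688, 0.0, 0.0]
ft_force: [0.6, -0.4, 0.3]
grip_width: 0.0434
grip_force: 25.0
```

apply_moves([
  {"offset": [0,0,1],"rot": [0,0,0]},
  {"offset": [0,0,4],"rot": [0,0,0]},
  {"offset": [0,0,8],"rot": [0,0,0]},
  {"offset": [1,-1,11.5],"rot": [0,0,0]},
  {"offset": [3.5,-4,13],"rot": [0,0,1]},
  {"offset": [6.5,-7.2,13],"rot": [0,0,1]},
  {"offset": [9.5,-10.5,13],"rot": [0,0,1]},
  {"offset": [12.5,-13.8,13],"rot": [0,0,1]},
  {"offset": [15.5,-17.1,13],"rot": [0,0,1]},
  {"offset": [18.5,-20.4,13],"rot": [0,0,1]},
  {"offset": [20.2,-22.3,12],"rot": [0,0,1]},
  {"offset": [20.2,-22.3,9],"rot": [0,0,1]},
  {"offset": [20.2,-22.3,6],"rot": [0,0,1]},
  {"offset": [20.2,-22.3,4],"rot": [0,0,1]},
  {"offset": [20.2,-22.3,2.8],"rot": [0,0,1]},
  {"offset": [20.2,-22.3,2],"rot": [0,0,1]},
  {"offset": [20.2,-22.3,1.6],"rot": [0,0,1]},
  {"offset": [20.2,-22.3,1.5],"rot": [0,0,1]},
  {"offset": [20.2,-22.3,1.5],"rot": [0,0,1]},
  {"offset": [20.2,-22.3,1.5],"rot": [0,0,1]},
])

```text
time: 18.15
position: [0.6299, -0.0102, 0.0425]
tool_rot: [0.719, 0.695, 0.0, 0.001]
ft_force: [0.2, 0.5, -1.3]
grip_width: 0.0439
grip_force: 25.0
```

apply_moves([
  {"offset": [0,0,0],"rot": [0,0,0]},
  {"offset": [0,0,0],"rot": [0,0,0]},
  {"offset": [0,0,0],"rot": [0,0,0]},
  {"offset": [0,0,0],"rot": [0,0,0]},
  {"offset": [0,0,0],"rot": [0,0,0]},
  {"offset": [0,0,2],"rot": [0,0,0]},
  {"offset": [0,0,5],"rot": [0,0,0]},
  {"offset": [0,0,9],"rot": [0,0,0]},
  {"offset": [0,0,12],"rot": [0,0,0]},
  {"offset": [0,0,12],"rot": [0,0,0]},
  {"offset": [0,0,12],"rot": [0,0,0]},
], hand=1)

```text
time: 19.25
position: [0.6294, -0.0102, 0.1622]
tool_rot: [0.719, 0.695, 0.0, 0.001]
ft_force: [-0.6, -0.1, 0.6]
grip_width: 0.087
grip_force: 0.0
```

apply_moves([
  {"offset": [-1.5,1,0],"rot": [0,0,4]},
  {"offset": [-4.5,2.5,0],"rot": [0,0,9]},
  {"offset": [-8,4,0],"rot": [0,0,14]},
  {"offset": [-11.5,5.5,0],"rot": [0,0,19]},
  {"offset": [-15,7,0],"rot": [0,0,23]},
  {"offset": [-18,8,0],"rot": [0,0,26]},
  {"offset": [-19.1,8.6,-1],"rot": [0,0,26]},
  {"offset": [-19.1,8.6,-3],"rot": [0,0,26]},
  {"offset": [-19.1,8.6,-6],"rot": [0,0,26]},
  {"offset": [-19.1,8.6,-9],"rot": [0,0,26]},
  {"offset": [-19.1,8.6,-11],"rot": [0,0,26]},
  {"offset": [-19.1,8.6,-12.5],"rot": [0,0,26]},
  {"offset": [-19.1,8.6,-13.4],"rot": [0,0,26]},
  {"offset": [-19.1,8.6,-13.7],"rot": [0,0,26]},
  {"offset": [-19.1,8.6,-13.7],"rot": [0,0,26]},
  {"offset": [-19.1,8.6,-13.7],"rot": [0,0,26]},
])

```text
time: 20.85
position: [0.4384, 0.0758, 0.0249]
tool_rot: [0.545, 0.839, 0.0, 0.0]
ft_force: [0.9, -0.7, -0.7]
grip_width: 0.087
grip_force: 0.0
```

apply_moves([
  {"offset": [0,0,0],"rot": [0,0,0]},
  {"offset": [0,0,0],"rot": [0,0,0]},
  {"offset": [0,0,0],"rot": [0,0,0]},
  {"offset": [0,0,0],"rot": [0,0,0]},
  {"offset": [0,0,0],"rot": [0,0,0]},
  {"offset": [0,0,0],"rot": [0,0,0]},
  {"offset": [0,0,0],"rot": [0,0,0]},
  {"offset": [0,0,0],"rot": [0,0,0]},
], hand=0)

```text
time: 21.65
position: [0.4383, 0.0758, 0.0246]
tool_rot: [0.545, 0.839, -0.0, -0.0]
ft_force: [-0.3, 0.3, 0.9]
grip_width: 0.0397
grip_force: 25.0
```

apply_moves([
  {"offset": [0,0,1],"rot": [0,0,0]},
  {"offset": [0,0,4],"rot": [0,0,0]},
  {"offset": [0,0,8],"rot": [0,0,-3]},
  {"offset": [1,-1,11.5],"rot": [0,0,-8]},
  {"offset": [3.5,-3.2,13],"rot": [0,0,-13]},
  {"offset": [6.5,-6,13],"rot": [0,0,-18]},
  {"offset": [9.5,-8.8,13],"rot": [0,0,-22]},
  {"offset": [12.5,-11.6,13],"rot": [0,0,-25]},
  {"offset": [15.5,-14.3,13],"rot": [0,0,-26]},
  {"offset": [18,-16.6,13],"rot": [0,0,-26]},
  {"offset": [18.8,-17.4,12],"rot": [0,0,-26]},
  {"offset": [18.8,-17.4,9],"rot": [0,0,-26]},
  {"offset": [18.8,-17.4,6],"rot": [0,0,-26]},
  {"offset": [18.8,-17.4,4],"rot": [0,0,-26]},
  {"offset": [18.8,-17.4,2.8],"rot": [0,0,-26]},
  {"offset": [18.8,-17.4,2],"rot": [0,0,-26]},
  {"offset": [18.8,-17.4,1.6],"rot": [0,0,-26]},
  {"offset": [18.8,-17.4,1.5],"rot": [0,0,-26]},
  {"offset": [18.8,-17.4,1.5],"rot": [0,0,-26]},
  {"offset": [18.8,-17.4,1.5],"rot": [0,0,-26]},
])

```text
time: 23.65
position: [0.6269, -0.0984, 0.0405]
tool_rot: [0.719, 0.695, 0.0, 0.001]
ft_force: [0.0, 0.6, -0.5]
grip_width: 0.0399
grip_force: 25.0
```

apply_moves([
  {"offset": [0,0,0],"rot": [0,0,0]},
  {"offset": [0,0,0],"rot": [0,0,0]},
  {"offset": [0,0,0],"rot": [0,0,0]},
  {"offset": [0,0,0],"rot": [0,0,0]},
  {"offset": [0,0,0],"rot": [0,0,0]},
  {"offset": [0,0,2],"rot": [0,0,0]},
  {"offset": [0,0,5],"rot": [0,0,0]},
  {"offset": [0,0,9],"rot": [0,0,0]},
  {"offset": [-2,0,13],"rot": [0,0,0]},
  {"offset": [-6,-4,13],"rot": [0,0,0]},
  {"offset": [-9,-7,13],"rot": [0,0,0]},
  {"offset": [-12,-11,13],"rot": [0,0,0]},
  {"offset": [-15,-14,13],"rot": [0,0,0]},
  {"offset": [-18,-18,13],"rot": [0,0,0]},
  {"offset": [-20,-20,13],"rot": [0,0,0]},
  {"offset": [-20,-20,13],"rot": [0,0,0]},
  {"offset": [-20,-20,13],"rot": [0,0,0]},
], hand=1)

```text
time: 25.35
position: [0.426, -0.2984, 0.1696]
tool_rot: [0.72, 0.694, 0.0, -0.0]
ft_force: [1.0, 0.1, -0.4]
grip_width: 0.087
grip_force: 0.0
```

```bash
python3 - <<'E'
from fit import *
from rig import *
o=get_obs();print(o["time"],o["position"])
im=vision.camera("top");cv2.imwrite("pics/t3.png",cv2.resize(im[120:290,160:480],None,fx=2.5,fy=2.5)[:,:,::-1])
for n,x,y in(("a",.6261,-.0995),("b",.6296,-.0115),("c",.633,.0763),("d",.6364,.1641)):
    p,f=fit("top",im,DIM[n],x,y,[-.04],z0=.014);print(n,"off mm",((p[:2]-[x,y])*1000).round(1),"deg",round(np.degrees(p[2]),1),round(f,3))
E
```

```text
25.35 [ 0.42604923 -0.29844378  0.16960008]
a off mm [ 1.4 -1.5] deg -1.9 0.041
b off mm [ 1.4 -0.5] deg -1.0 0.06
c off mm [1.8 3.3] deg -2.3 0.042
d off mm [1.1 0.1] deg -2.3 0.069
```

View pics/t3.png

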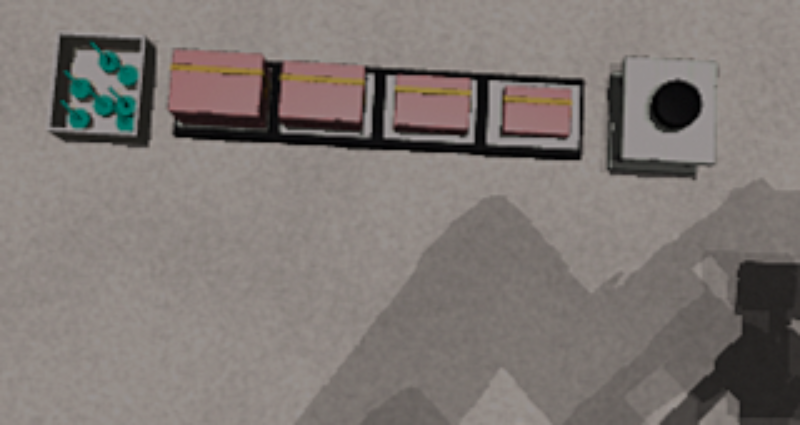

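The crop shows all four moulds flat on their plates. From the tub at (105,90) to the press at (670,110) they sit at (217,85), (323,95), (432,102) and (536,110), thickest to thinnest, each within 4 mm of its plate's centre.

```bash
python3 -c "
from rig import hand_in
print(hand_in())"
```

```text
the job is handed in; nothing more can be done
None
```

The job is handed in: the four moulds lie on the plates in order, thinnest by the press to thickest by the tub, each measured within 4 mm of its plate's centre and within about 1.5° of the rail; the hand-in returned no verdict.

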